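Fetch the toothpicks from the caddy, return the salt

ROBOT

A 6-joint arm with a two-finger parallel gripper is mounted at the origin on the work surface; the furniture and walls round the work are solid. World frame = base frame: x ahead of the robot, y to its left, z up, the work surface at z = 0. Lengths are in m, angles in degrees, forces in N, time in s.
With the tool pointing down it reaches from about 0.25 to 0.725 m from the base axis. Payload 9.7 kg.
Tool frame: the origin (TCP) lies on the mounting face of the last link; the fingertips stand 173 mm ahead of it and the grasp point (between the pads) lies 155 mm ahead of it; z points along the fingers, y is the line along which they close (so a half turn about z gives the same grasp; the last joint's range is limited). The gripper opens to 85 mm and grips with 20 to 120 N. Pads are 22 mm wide; open, the fingers measure 114 mm over their backs; the gripper's body (76 mm by 85 mm) begins 54 mm behind the grasp point. The pads swing forward as they close: fully open they stand 13 mm farther back than shut.
Start: joints at [68.698, 4.979, 10.078, 95.1, 0, 90], TCP at [0.2, 0.512, 0.405] pointing down, gripper open.
Joint ranges: [-179.16, 179.16], [-48.56, 103.87], [-65.8, 70.77], [-126.05, 130.52], [-82.76, 87.17], [-180, 180]. Speed limits (degrees/s): [127.2, 127.2, 147.25, 180, 180, 180].

INTERFACE

Orientations are given as [roll, pitch, yaw] about the fixed x, y, z axes, in that order (R = Rz(yaw) Ry(pitch) Rx(roll)).
In Python, from workcell import bot, camera, camera_model, outline_of, pinpoint gives the robot as it stands.
- The arm moves only by the tool move_arm, never from a script. Its arguments are lists of equal length, an entry for each row: "jaw": the closure, from 0 (fully open) to 1 (shut); "delta_pos": the shift along the world's x, y, z in m, a list of three; "yaw": the turn about the world's z in rad. In form: {"jaw": [jaw, ...], "delta_pos": [[dx, dy, dz], ...], "yaw": [yaw, ...]}. A call has 1 to 10 rows; each row shifts and turns the commanded pose from where the row before left it; what a row does not reach is not made up. A row lasts 1/12 s, in which the tool goes at most 41.7 mm and 7.16 degrees, less where a joint would pass 70% of its speed; a pose out of reach is approached as far as the arm can. A call with a gripper value outside its range is refused whole. The fingers move at their own pace and stop on an object; "force" is the grip in N (left out, the last holds). Time passes only in rows, so rows that do not move let the fingers close. It gives the time, the measured TCP pose, the force, the opening and the grip force at its end, in the units of the state.
- bot.get_obs(): the state, without advancing time (a new reading comes with each control period).
- camera(name): name is "side" or "top"; returns the picture (420x560x3 uint8, red, green, blue); there is no depth.
- camera_model(name): a dict with "fx", "fy", "cx", "cy" (pixels), "R" (3x3) and "t" (3): a world point X has camera coordinates R X + t. Camera axes: x right, y down, z forward; pixel columns grow to the right and rows downward; lengths in m; the calibration is good to about 2 mm. A picture is of the moment at which its call begins. camera_model takes no time and is no camera call.
- bot.job_done(): hands the job in; it is judged then, once.
Trained networks look in the newest picture that a camera, given by its name, has taken for a name from the list of things; names that differ only in an ending like _2 or _b are one class to them, and where a whole thing is asked for, a point or a joint stands for the part that bears it (a point fixed in the world has none). Each returns a list of dicts, best first, with "confidence" (0 to 1); they miss things now and then, are a little off and sometimes report something else, mostly with a low value. They report only what shows in the picture. A call takes as long as a camera call. They do not tell look-alikes from the thing itself.
- outline_of(camera, thing): "mask" (420x560 bool, what is visible of it) and "xy" ([column, row] in pixels, amid what is visible of it).
- pinpoint(camera, thing): "xy" ([column, row] in pixels: a listed point, or the origin of a listed thing).
The state is a dict: "time": time; "q": joint angles; "qd": joint speeds; "joint_efforts": joint torques, N m; "ee_pos": TCP position; "tcp_rot": TCP orientation; "wrist_force": force on the tool from outside, world axes, zero at the start; "torque": the same for the moment, N m; "opening": finger opening in m; "grasp_force": force on a finger pad.
Only numpy, scipy, OpenCV 4.12 (cv2) and the standard library are available. Lean on these libraries where they do the work, as an engineer would, in place of code of your own. Each camera call takes 0.05 s, during which the arm holds its last target. There are 200 camera calls.

TASK

A guest wants the toothpicks, but in the condiment caddy the pot is hemmed in by the tall brown-sauce bottle and the pepper mill: first stand both of these on the waiter's tray, then set the toothpick pot upright in the middle of the coaster, and then stand the salt shaker, which was left out on the table, in the caddy's middle compartment where the pot was. Finally put the bottle and the mill back in the caddy, each in the compartment it came from. Let nothing fall over, and do not shift the tumbler or the loose tea light.

Things in the scene. Friction and masses are not known exactly. Their poses are not given: they have to be found in the camera images.
- caddy: condiment caddy, fixed: oak board 92 x 216 mm, wire gallery, 3 open compartments in a row along y. Origin: centre of underside, x across the row. Compartment floor z 15 mm, wire tops z 36 mm (wires 4 mm thick). Middle: centre at origin, clear 52 (y) x 68 mm, holds the pot. Ends: centres y +64 and -64 mm, clear 68 x 68, hold bottle and mill, either way round. End loops at y +/-110 mm, up to z 65 mm
- tray: waiter's tray, does not shift: steel with grey non-slip floor and rolled rim, 258 mm (y) x 148 mm (x). Origin: centre of its underside; floor top at z 5 mm, rim top at z 18 mm. Free floor 116 mm along x and 226 mm along y inside the rim; empty at the start
- coaster: square cork-backed coaster, red printed top, 94 x 94 x 9 mm, does not shift. Origin: centre of its underside; top at z 9 mm
- brown_sauce: brown-sauce bottle, the tallest: clear glass, dark blue label, gold cap; 59 mm across up to 112 mm height, then narrowing; 207 mm high, 0.35 kg. Take it near the top: to a gripper it is a straight cone, 59 mm across at 112 mm height, 35 at 188 mm, 29 at 205 mm (wider than the neck looks). Origin: centre of its underside, z up
- pepper_mill: turned dark-wood pepper mill, 57 mm across at the foot, 163 mm high, 0.26 kg; its head (from 112 to 140 mm height) is 48 mm across and does not turn. Origin: centre of its underside, z up
- toothpicks: green round pot of toothpicks, 38 mm across, pot rim at 49 mm, toothpicks up to 72 mm height, 0.07 kg. Origin: centre of its underside, z up
- salt_shaker: glass salt shaker with grey rounded top, 44 mm across up to 66 mm height, top 34 mm across, 90 mm high, 0.1 kg. Origin: centre of its underside, z up; starts standing on the bare table
- tumbler: bystander: wide clear tumbler with a tea light in it, 84 mm across, 85 mm high. Origin: centre of its underside
- tealight: bystander: small tea light standing loose on the table between caddy and tray, 38 mm across, 17 mm high. Origin: centre of its underside
Things that resemble listed ones, but are neither listed nor needed, are in the scene too. What is shaped like the pepper_mill but orange is not meant.

How it is judged:
By the outcome, as a careful person would: the job done as asked, in the order asked, and still so for the second after the job is handed in, with the robot touching nothing.
It also fails if it takes over 128 s, if anything falls off the work surface, if the arm or the gripper's body presses on something with over 40 N, if the wrist force passes 120 N, or if a joint passes its speed limit or range.

## Working session

There is one attempt and no reset: what is moved stays moved. The work goes in short steps, Python scripts to look and compute and a tool call to move; the robot and the scene stay as the last step left them, time stands still between calls to the robot, and variables do not carry over. Pictures are saved under pics/ and viewed, at most 14 in all, crops included, and the job is handed in when it is done.

Besides the shell and the picture viewer there is one more tool, called after ">>>" in YAML: its name, and indented under it one key for each argument. move_arm: Moves the arm, as the interface text tells. Its arguments: {"type":"object","properties":{"jaw":{"type":"array"},"delta_pos":{"type":"array"},"yaw":{"type":"array"},"force":{"type":"number"}},"required":["jaw","delta_pos","yaw"]}

```bash
mkdir -p pics; cat > h.py <<'E'
import numpy as np, cv2
from workcell import bot, camera, camera_model, outline_of, pinpoint
def ray(cam,xy):
    m=camera_model(cam);R=np.array(m["R"]);t=np.array(m["t"])
    d=R.T@np.array([(xy[0]-m["cx"])/m["fx"],(xy[1]-m["cy"])/m["fy"],1]);return -R.T@t,d
def at(cam,xy,z):
    o,d=ray(cam,xy);return o+d*(z-o[2])/d[2]
def tri(a,b):
    o1,d1=ray("side",a);o2,d2=ray("top",b)
    s=np.linalg.lstsq(np.array([d1,-d2]).T,o2-o1,rcond=None)[0]
    p,q=o1+s[0]*d1,o2+s[1]*d2
    return (p+q)/2,np.linalg.norm(p-q)
def proj(cam,X):
    m=camera_model(cam);c=np.array(m["R"])@X+np.array(m["t"]);return np.array([m["fx"]*c[0]/c[2]+m["cx"],m["fy"]*c[1]/c[2]+m["cy"]])
def save(cam,f):
    im=camera(cam);cv2.imwrite("pics/"+f,im[:,:,::-1]);return im
E
python3 - <<'E'
from h import *
np.set_printoptions(precision=3,suppress=True)
a=save("side","s0.png");b=save("top","t0.png")
for n in "caddy tray coaster brown_sauce pepper_mill toothpicks salt_shaker tumbler tealight".split():
    for c in("side","top"):
        print(n,c,[(np.round(r["xy"],1),round(r["confidence"],2),at(c,r["xy"],0)) for r in pinpoint(c,n)[:4]])
for c in("side","top"): print(c,ray(c,(280,210)))
print(bot.get_obs()["time"],bot.get_obs()["tcp_rot"])
E
```

```text
caddy side [(array([328.9, 254.7]), 0.97, array([ 0.619, -0.184,  0.   ]))]
caddy top [(array([345.9, 181.6]), 0.81, array([ 0.626, -0.19 ,  0.   ]))]
tray side [(array([277.9, 169.6]), 0.91, array([0.614, 0.196, 0.   ]))]
tray top [(array([186.6, 189.2]), 0.57, array([0.608, 0.187, 0.   ]))]
coaster side [(array([236.1, 264. ]), 0.7, array([ 0.427, -0.156,  0.   ]))]
coaster top []
brown_sauce side [(array([318.7, 234.5]), 0.66, array([ 0.622, -0.112,  0.   ])), (array([342.9, 271. ]), 0.59, array([ 0.628, -0.239,  0.   ])), (array([204.3, 218.6]), 0.25, array([0.388, 0.024, 0.   ]))]
brown_sauce top [(array([316.3, 186.2]), 0.72, array([ 0.615, -0.12 ,  0.   ]))]
pepper_mill side [(array([344.2, 269.1]), 0.96, array([ 0.632, -0.235,  0.   ])), (array([282.2, 306. ]), 0.81, array([ 0.485, -0.297,  0.   ])), (array([407.1, 260.9]), 0.79, array([ 0.765, -0.249,  0.   ])), (array([332. , 324.9]), 0.67, array([ 0.557, -0.366,  0.   ]))]
pepper_mill top [(array([369.8, 127.3]), 0.95, array([ 0.758, -0.25 ,  0.   ])), (array([390.3, 235.3]), 0.94, array([ 0.499, -0.29 ,  0.   ])), (array(
[... 221 characters left out ...]
ay([349.5, 181.1]), 0.58, array([ 0.627, -0.198,  0.   ])), (array([330., 261.]), 0.22, array([ 0.44 , -0.149,  0.   ]))]
salt_shaker side [(array([207.8, 187.8]), 0.69, array([0.417, 0.159, 0.   ]))]
salt_shaker top [(array([198.2, 267.5]), 0.73, array([0.425, 0.155, 0.   ]))]
tumbler side [(array([204.9, 223.2]), 0.91, array([0.387, 0.006, 0.   ]))]
tumbler top []
tealight side [(array([296.1, 211.2]), 0.46, array([ 0.601, -0.01 ,  0.   ]))]
tealight top [(array([267.7, 190.4]), 0.5, array([ 0.605, -0.005,  0.   ]))]
side (array([ 0.321, -0.911,  0.647]), array([ 0.213,  0.799, -0.563]))
top (array([ 0.453, -0.039,  0.901]), array([ 0.116,  0.006, -0.993]))
1.0 [-179.999   -0.001  158.698]
```

View pics/s0.png

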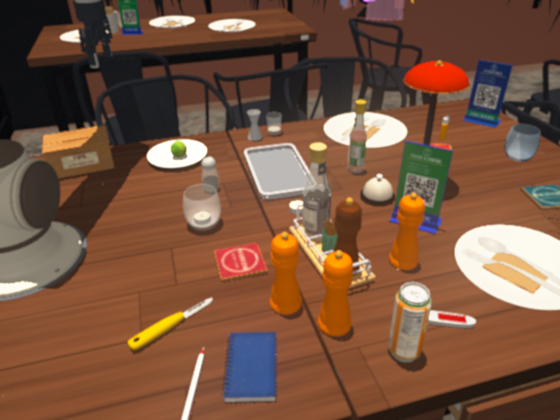

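View pics/t0.png

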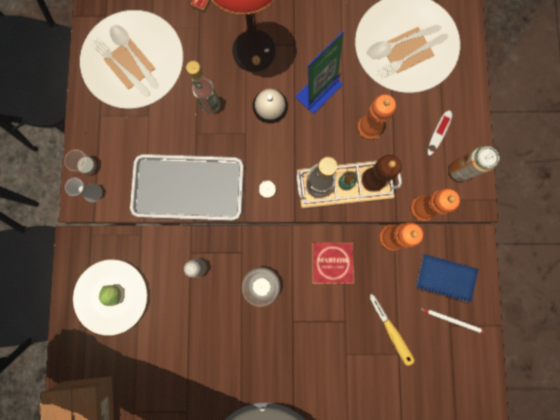

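```bash
python3 - <<'E'
from h import *
np.set_printoptions(precision=4,suppress=True)
a=camera("side");b=camera("top")
def crop(im,x0,x1,y0,y1,s): return cv2.resize(im[y0:y1,x0:x1],None,fx=s,fy=s,interpolation=cv2.INTER_CUBIC)
c1=crop(b,290,410,145,215,6);c2=crop(a,270,400,135,295,3.5)
cv2.imwrite("pics/ct.png",c1[:,:,::-1]);cv2.imwrite("pics/cs.png",c2[:,:,::-1])
for n,z in(("tray",.012),("coaster",.009),("caddy",.015)):
    for c in("top","side"):
        for r in outline_of(c,n)[:1]:
            m=r["mask"].astype(np.uint8);ys,xs=np.nonzero(m)
            P=np.array([at(c,(x,y),z)[:2] for x,y in zip(xs,ys)],np.float32)
            print(n,c,r["confidence"],cv2.minAreaRect(P),P.mean(0))
H=lambda r,z,x,y:[(x+r*np.cos(t),y+r*np.sin(t),z) for t in np.linspace(0,6.28,24)]
prof={"brown_sauce":[(0,.0295),(.112,.0295),(.15,.02),(.188,.0145),(.207,.0135)],"pepper_mill":[(0,.0285),(.03,.0265),(.08,.02),(.112,.024),(.14,.024),(.155,.012),(.163,.006)],"toothpicks":[(0,.019),(.049,.019),(.072,.012)],"salt_shaker":[(0,.022),(.066,.022),(.09,.012)],"tumbler":[(0,.035),(.085,.042)],"tealight":[(0,.019),(.017,.019)]}
guess={"brown_sauce":(.62,-.12,.015),"pepper_mill":(.632,-.25,.015),"toothpicks":(.625,-.187,.015),"salt_shaker":(.421,.157,0),"tumbler":(.387,.008,0),"tealight":(.603,-.007,0)}
from scipy.optimize import minimize
for n,(x,y,z) in guess.items():
    for c in("top","side"):
        best=None
        for r in outline_of(c,n):
            d=np.linalg.norm(np.array(r["xy"])-proj(c,np.array([x,y,z+prof[n][-1][0]/2])))
            if best is None or d<best[0]: best=(d,r)
        if best is None: print(n,c,None);continue
        m=best[1]["mask"]
        def f(v):
            q=np.zeros(m.shape,np.uint8);pr=prof[n]
            for (z0,r0),(z1,r1) in zip(pr,pr[1:]):
                pts=np.array([proj(c,np.array(p)) for p in H(r0,z+z0,*v)+H(r1,z+z1,*v)],np.float32)
                cv2.fillConvexPoly(q,np.round(cv2.convexHull(pts)*16).astype(np.int32),1,shift=4)
            return -((q>0)&m).sum()/((q>0)|m).sum()
        o=min((minimize(f,np.array([x,y])+e,method="Nelder-Mead",options=dict(initial_simplex=np.array([[x,y],[x+.01,y],[x,y+.01]])+e)) for e in(np.zeros(2),np.array([.004,-.006]))),key=lambda k:k.fun)
        ys,xs=np.nonzero(m)
        print(n,c,round(best[0],1),best[1]["confidence"],o.x,round(o.fun,2),xs.min(),xs.max(),ys.min(),ys.max())
E
```

```text
Traceback (most recent call last):
  File "h.py", line 7, in at
    o,d=ray(cam,xy);return o+d*(z-o[2])/d[2]
        ~~~^^^^^^^^
  File "h.py", line 4, in ray
    m=camera_model(cam);R=np.array(m["R"]);t=np.array(m["t"])
ValueError: time passes only in moves, steps and waits
```

View pics/ct.png

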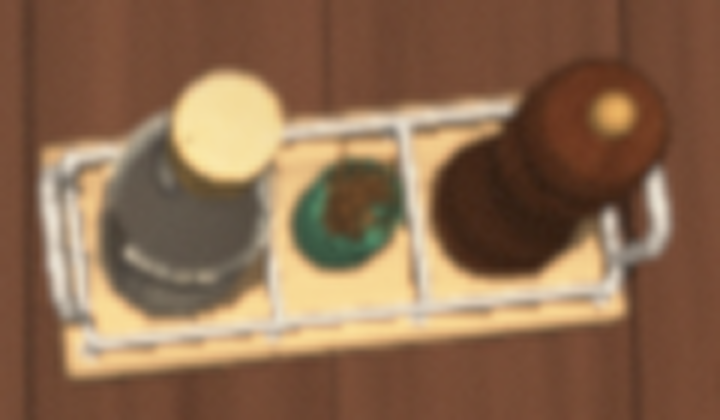

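View pics/cs.png

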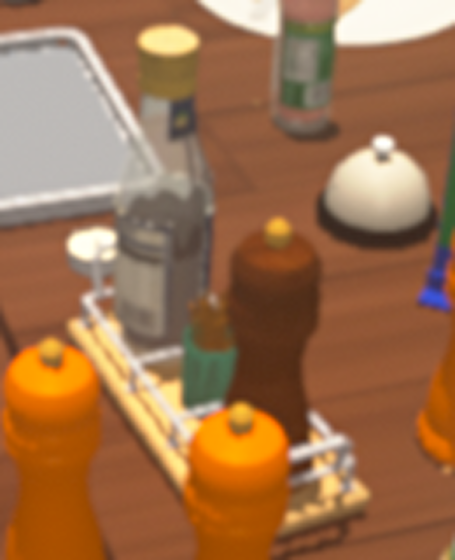

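```bash
python3 - <<'E'
import re
s=open("h.py").read()
s=s.replace("def ray","_M={}\n_cm=camera_model\ndef camera_model(n):\n    if n not in _M:_M[n]=_cm(n)\n    return _M[n]\ndef ray",1)
s+='''
H=lambda r,z,x,y:[(x+r*np.cos(t),y+r*np.sin(t),z) for t in np.linspace(0,6.28,24)]
prof={"brown_sauce":[(0,.0295),(.112,.0295),(.15,.02),(.188,.0145),(.207,.0135)],"pepper_mill":[(0,.0285),(.03,.0265),(.08,.02),(.112,.024),(.14,.024),(.155,.012),(.163,.006)],"toothpicks":[(0,.019),(.049,.019),(.072,.012)],"salt_shaker":[(0,.022),(.066,.022),(.09,.012)],"tumbler":[(0,.035),(.085,.042)],"tealight":[(0,.019),(.017,.019)]}
from scipy.optimize import minimize
def fit(n,x,y,z):
    """fit the base xy of a thing at height z by silhouette; camera(s) must be fresh"""
    for c in("top","side"):
        best=None
        for r in outline_of(c,n):
            d=np.linalg.norm(np.array(r["xy"])-proj(c,np.array([x,y,z+prof[n][-1][0]/2])))
            if best is None or d<best[0]: best=(d,r)
        if best is None: print(n,c,None);continue
        m=best[1]["mask"]
        def f(v):
            q=np.zeros(m.shape,np.uint8);pr=prof[n]
            for (z0,r0),(z1,r1) in zip(pr,pr[1:]):
                pts=np.array([proj(c,np.array(p)) for p in H(r0,z+z0,*v)+H(r1,z+z1,*v)],np.float32)
                cv2.fillConvexPoly(q,np.round(cv2.convexHull(pts)*16).astype(np.int32),1,shift=4)
            return -((q>0)&m).sum()/((q>0)|m).sum()
        o=min((minimize(f,np.array([x,y])+e,method="Nelder-Mead",options=dict(initial_simplex=np.array([[x,y],[x+.01,y],[x,y+.01]])+e)) for e in(np.zeros(2),np.array([.004,-.006]))),key=lambda k:k.fun)
        print(n,c,"d%.0f conf%.2f"%(best[0],best[1]["confidence"]),o.x,"iou%.2f"%-o.fun)
'''
open("h.py","w").write(s)
E
python3 - <<'E'
from h import *
np.set_printoptions(precision=4,suppress=True)
a=camera("side");b=camera("top")
for n,z in(("tray",.012),("coaster",.009),("caddy",.015)):
    for c in("top","side"):
        for r in outline_of(c,n)[:1]:
            ys,xs=np.nonzero(r["mask"])
            P=np.array([at(c,(x,y),z)[:2] for x,y in zip(xs,ys)],np.float32)
            print(n,c,round(r["confidence"],2),cv2.minAreaRect(P),P.mean(0))
for n,g in {"brown_sauce":(.62,-.12,.015),"pepper_mill":(.632,-.25,.015),"toothpicks":(.625,-.187,.015),"salt_shaker":(.421,.157,0),"tumbler":(.387,.008,0),"tealight":(.603,-.007,0)}.items(): fit(n,*g)
f=lambda u,v:(290+u/6-.4,145+v/6-.4)
print("board",[at("top",f(*p),.015)[:2] for p in((42,150),(70,378),(628,315))])
g=lambda u,v:(270+u/3.5-.4,135+v/3.5-.4)
print("wires mid-row ends",[at("top",f(*p),.036)[:2] for p in((90,350),(277,328),(420,310),(610,290),(405,125),(68,162))])
print("side board",[at("side",g(*p),.015)[:2] for p in((70,328),(368,492))])
print("cap",tri(g(168,32),f(227,125)),"knob",tri(g(277,228),f(614,114)))
E
```

```text
tray top 0.78 ((0.6112123131752014, 0.18463186919689178), (0.2615187466144562, 0.15155597031116486), 87.03756713867188) [0.6106 0.1842]
tray side 0.87 ((0.610701322555542, 0.18140211701393127), (0.28058061003685, 0.15337394177913666), 87.9080810546875) [0.6043 0.1773]
coaster top 0.75 ((0.43686607480049133, -0.15376751124858856), (0.09311158210039139, 0.09269031882286072), 89.40020751953125) [ 0.4362 -0.1531]
coaster side 0.73 ((0.4337473213672638, -0.16073675453662872), (0.10571832954883575, 0.0954156294465065), 89.48503112792969) [ 0.4335 -0.1621]
caddy top 0.92 ((0.6185531616210938, -0.19382986426353455), (0.09514909237623215, 0.23909872770309448), 6.420597553253174) [ 0.6071 -0.1828]
caddy side 0.79 ((0.6028766632080078, -0.16022196412086487), (0.10150550305843353, 0.2945933938026428), 15.43414306640625) [ 0.6071 -0.1932]
brown_sauce top d5 conf0.71 [ 0.6135 -0.1213] iou0.93
brown_sauce side d7 conf0.72 [ 0.6138 -0.1088] iou0.85
pepper_mill top d4 conf0.63 [ 0.6256 -0.2471] iou0.93
pepper_mill side d7 conf0.84 [ 0.6315 -0.2382] iou0.67
toothpicks top d4 conf0.61 [ 0.6183 -0.1843]
[... 157 characters left out ...]
2] iou0.64
tumbler top d9 conf0.66 [0.3878 0.0073] iou0.77
tumbler side d1 conf0.61 [0.3843 0.0104] iou0.83
tealight top d3 conf0.57 [ 0.6065 -0.0043] iou0.90
tealight side d2 conf0.44 [ 0.6016 -0.0001] iou0.55
board [array([ 0.6513, -0.0731]), array([ 0.562 , -0.0834]), array([ 0.5861, -0.2976])]
wires mid-row ends [array([ 0.57  , -0.0899]), array([ 0.5783, -0.1601]), array([ 0.585 , -0.2138]), array([ 0.5925, -0.2851]), array([ 0.6559, -0.2099]), array([ 0.6419, -0.0822])]
side board [array([ 0.5614, -0.0901]), array([ 0.6748, -0.2842])]
cap (array([ 0.6109, -0.1196,  0.2278]), np.float64(0.00027989328547649615)) knob (array([ 0.626 , -0.2484,  0.1759]), np.float64(0.0010028739561900942))
```

>>> move_arm:
  jaw: [0, 0, 0, 0, 0, 0, 0, 0, 0, 0]
  delta_pos:
    - [0.016, -0.026, 0.004]
    - [0.016, -0.026, 0.004]
    - [0.016, -0.026, 0.004]
    - [0.016, -0.026, 0.004]
    - [0.016, -0.026, 0.004]
    - [0.016, -0.026, 0.004]
    - [0.016, -0.026, 0]
    - [0.016, -0.026, 0]
    - [0.016, -0.026, 0]
    - [0.016, -0.026, 0]
  yaw: [0, 0, 0, 0, 0, 0, 0, 0, 0, 0]
  force: 60

```text
time: 2.98
ee_pos: [0.3602, 0.251, 0.4289]
tcp_rot: [180.0, 0.0, 158.7]
wrist_force: [-0.7, 1.2, -0.7]
opening: 0.0853
grasp_force: 0.0
```

```bash
python3 - <<'E'
from h import *
np.set_printoptions(precision=4,suppress=True)
o=bot.get_obs();print(o["time"],o["q"],o["ee_pos"],o["tcp_rot"],o["opening"])
b=camera("top");a=camera("side")
c=np.hstack([cv2.resize(b[235:295,160:240],None,fx=5,fy=5,interpolation=2),cv2.resize(a[140:200,170:250],None,fx=5,fy=5,interpolation=2)])
cv2.imwrite("pics/salt.png",c[:,:,::-1])
E
```

```text
2.9833 [34.8717 -9.4955 -1.212  98.247  -0.0022 56.163 ] [0.3602 0.251  0.4289] [179.971    0.0221 158.7087] 0.08529078789455576
```

View pics/salt.png

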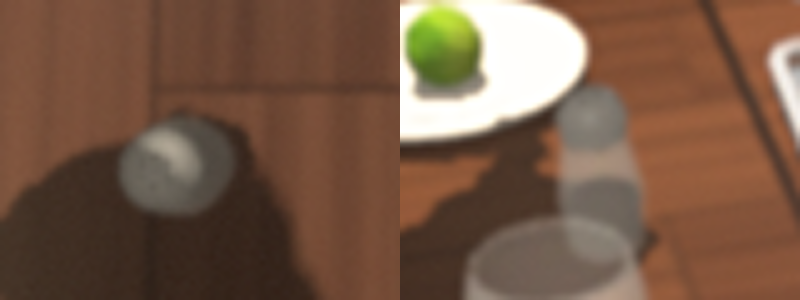

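>>> move_arm:
  jaw: [0, 0, 0, 0, 0, 0, 0, 0, 0, 0]
  delta_pos:
    - [0.018, -0.0265, 0]
    - [0.018, -0.0265, 0]
    - [0.018, -0.0265, 0]
    - [0.018, -0.0265, 0]
    - [0.018, -0.0265, 0]
    - [0.018, -0.0265, 0]
    - [0.018, -0.0265, 0]
    - [0.018, -0.0265, 0]
    - [0.018, -0.0265, 0]
    - [0.018, -0.0265, 0]
  yaw: [0.0484, 0.0484, 0.0484, 0.0484, 0.0484, 0.0484, 0.0484, 0.0484, 0.0484, 0.0484]

```text
time: 3.92
ee_pos: [0.5405, -0.0135, 0.4287]
tcp_rot: [180.0, 0.0, -173.4]
wrist_force: [0.4, 1.2, 1.0]
opening: 0.0855
grasp_force: 0.0
```

>>> move_arm:
  jaw: [0, 0, 0, 0, 0, 0]
  delta_pos:
    - [0.018, -0.0265, 0]
    - [0.018, -0.0265, 0]
    - [0.018, -0.0265, 0]
    - [0.017, -0.027, 0]
    - [0, 0, 0]
    - [0, 0, 0]
  yaw: [0, 0, 0, 0, 0, 0]

```text
time: 4.42
ee_pos: [0.6117, -0.1199, 0.4274]
tcp_rot: [180.0, -0.1, -173.7]
wrist_force: [0.6, 1.0, -0.1]
opening: 0.0853
grasp_force: 0.0
```

```bash
python3 - <<'E'
from h import *
np.set_printoptions(precision=4,suppress=True)
o=bot.get_obs();print(o["time"],o["q"],o["ee_pos"],o["tcp_rot"],o["opening"])
b=camera("top");a=camera("side")
fit("salt_shaker",.425,.154,0)
print(pinpoint("top","salt_shaker"),pinpoint("side","salt_shaker"))
cv2.imwrite("pics/s1.png",cv2.resize(a[40:320,200:460],None,fx=2,fy=2)[:,:,::-1])
E
```

```text
4.4167 [-11.0891  16.2813  25.6441  99.468    0.0085 -17.42  ] [ 0.6117 -0.1199  0.4274] [ 179.9604   -0.0978 -173.6692] 0.08527762564044698
salt_shaker top d3 conf0.75 [0.4257 0.153 ] iou0.79
salt_shaker side d3 conf0.66 [0.4242 0.161 ] iou0.68
[{'xy': [198.4, 265.5], 'confidence': 0.61}] [{'xy': [207.0, 189.2], 'confidence': 0.92}]
```

View pics/s1.png

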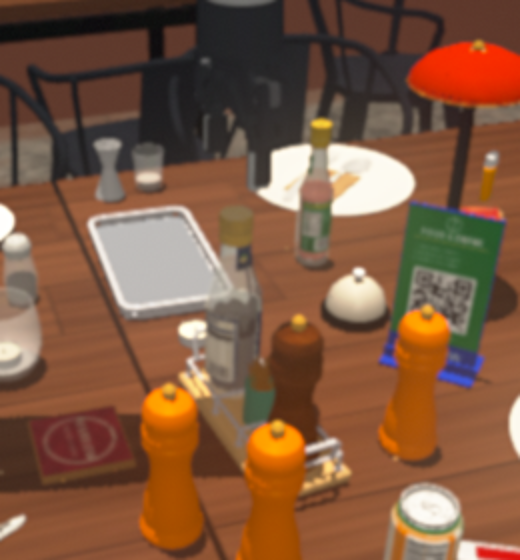

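```bash
python3 - <<'E'
from h import *
for dy in(-.05,0,.05):
    X=np.array([.6117-.112*dy,-.12+dy,.265]);print((proj("side",X)-[200,40])*2)
print((proj("side",np.array([.611,-.12,.222]))-[200,40])*2, proj("top",np.array([.611,-.12,.222])))
E
```

```text
[261.5443427  193.14737541]
[237.17744154 171.9591067 ]
[214.81210088 152.51129735]
[235.384061   212.98718275] [327.24235412 166.2204084 ]
```

>>> move_arm:
  jaw: [0, 0, 0, 0, 0, 0, 0, 0, 0.3, 0.4]
  delta_pos:
    - [0, 0, -0.01]
    - [0, 0, -0.01]
    - [0, 0, -0.01]
    - [0, 0, -0.01]
    - [0, 0, -0.01]
    - [0, 0, -0.01]
    - [0, 0, -0.01]
    - [0, 0, -0.01]
    - [0, 0, 0]
    - [0, 0, 0]
  yaw: [0, 0, 0, 0, 0, 0, 0, 0, 0, 0]

```text
time: 5.55
ee_pos: [0.6107, -0.1191, 0.3481]
tcp_rot: [180.0, -0.1, -173.6]
wrist_force: [0.4, -0.4, 0.9]
opening: 0.0639
grasp_force: 0.0
```

>>> move_arm:
  jaw: [0.5, 0.6, 0.7, 0.8, 0.8, 0.8]
  delta_pos:
    - [0, 0, 0]
    - [0, 0, 0]
    - [0, 0, 0]
    - [0, 0, 0]
    - [0, 0, 0]
    - [0, 0, 0]
  yaw: [0, 0, 0, 0, 0, 0]

```text
time: 6.05
ee_pos: [0.6109, -0.1192, 0.35]
tcp_rot: [-180.0, 0.1, -173.6]
wrist_force: [-0.1, -1.2, 6.3]
opening: 0.0366
grasp_force: 59.9
```

>>> move_arm:
  jaw: [0.9, 0.9, 0.9, 0.9, 0.9, 0.9, 0.9, 0.9, 0.9, 0.9]
  delta_pos:
    - [0, 0, 0.003]
    - [0, 0, 0.006]
    - [0, 0, 0.01]
    - [0, 0, 0.01]
    - [0, 0, 0.012]
    - [0, 0, 0.012]
    - [0, 0, 0.012]
    - [0, 0, 0.012]
    - [0, 0, 0.008]
    - [0, 0, 0.005]
  yaw: [0, 0, 0, 0, 0, 0, 0, 0, 0, 0]
  force: 80

```text
time: 6.88
ee_pos: [0.6108, -0.119, 0.4404]
tcp_rot: [-180.0, 0.1, -173.6]
wrist_force: [0.4, 0.2, -4.4]
opening: 0.0358
grasp_force: 79.3
```

>>> move_arm:
  jaw: [0.9, 0.9, 0.9, 0.9, 0.9, 0.9, 0.9, 0.9, 0.9, 0.9]
  delta_pos:
    - [0, 0.01, 0]
    - [0, 0.02, 0]
    - [0, 0.028, 0]
    - [0, 0.03, 0]
    - [0, 0.032, 0]
    - [0, 0.032, 0]
    - [0, 0.03, 0]
    - [0, 0.028, 0]
    - [0, 0.02, 0]
    - [0, 0.014, 0]
  yaw: [0, 0, 0, 0, 0, 0, 0, 0, 0, 0]

```text
time: 7.72
ee_pos: [0.6104, 0.1276, 0.438]
tcp_rot: [180.0, -0.1, -173.5]
wrist_force: [0.0, -0.6, -5.1]
opening: 0.0357
grasp_force: 79.6
```

>>> move_arm:
  jaw: [0.9, 0.9, 0.9, 0.9, 0.9, 0.9, 0.9, 0.9, 0.9, 0.9]
  delta_pos:
    - [0, 0, -0.005]
    - [0, 0, -0.012]
    - [0, 0, -0.014]
    - [0, 0, -0.014]
    - [0, 0, -0.014]
    - [0, 0, -0.014]
    - [0, 0, -0.012]
    - [0, 0, -0.006]
    - [0, 0, -0.003]
    - [0, 0, 0]
  yaw: [0, 0, 0, 0, 0, 0, 0, 0, 0, 0]

```text
time: 8.55
ee_pos: [0.6107, 0.1245, 0.3441]
tcp_rot: [-180.0, -0.1, -173.6]
wrist_force: [-0.0, 0.3, -4.2]
opening: 0.0362
grasp_force: 79.6
```

Lower until contact shows in the wrist force.

>>> move_arm:
  jaw: [0.9, 0.9, 0.9, 0.9]
  delta_pos:
    - [0, 0, -0.0015]
    - [0, 0, -0.001]
    - [0, 0, -0.001]
    - [0, 0, 0]
  yaw: [0, 0, 0, 0]

```text
time: 8.88
ee_pos: [0.6109, 0.1249, 0.3414]
tcp_rot: [180.0, 0.0, -173.6]
wrist_force: [0.5, 0.1, -4.9]
opening: 0.0365
grasp_force: 79.6
```

>>> move_arm:
  jaw: [0.9, 0.9, 0.9, 0.9]
  delta_pos:
    - [0, 0, -0.001]
    - [0, 0, -0.001]
    - [0, 0, -0.001]
    - [0, 0, 0]
  yaw: [0, 0, 0, 0]

```text
time: 9.22
ee_pos: [0.6109, 0.1249, 0.3401]
tcp_rot: [180.0, 0.2, -173.6]
wrist_force: [-1.2, -1.6, 6.0]
opening: 0.0359
grasp_force: 81.3
```

>>> move_arm:
  jaw: [0.4, 0.3, 0.1, 0, 0, 0, 0, 0, 0, 0]
  delta_pos:
    - [0, 0, 0.001]
    - [0, 0, 0]
    - [0, 0, 0]
    - [0, 0, 0]
    - [0, 0, 0]
    - [0, 0, 0.01]
    - [0, 0, 0.02]
    - [0, 0, 0.025]
    - [0, 0, 0.025]
    - [0, 0, 0.01]
  yaw: [0, 0, 0, 0, 0, 0, 0, 0, 0, 0]

```text
time: 10.05
ee_pos: [0.6105, 0.1248, 0.4336]
tcp_rot: [180.0, 0.2, -173.6]
wrist_force: [0.8, 0.4, 0.3]
opening: 0.085
grasp_force: 0.0
```

```bash
python3 - <<'E'
from h import *
o=bot.get_obs();print(o["time"],o["ee_pos"],o["opening"])
a=camera("side");b=camera("top")
fit("brown_sauce",.611,.125,.005)
fit("pepper_mill",.626,-.248,.015)
fit("toothpicks",.6185,-.185,.015)
E
```

```text
10.05 [0.6104522  0.12483443 0.43364802] 0.0849562079513351
brown_sauce top d5 conf0.67 [0.61295238 0.125754  ] iou0.96
brown_sauce side d5 conf0.67 [0.61287946 0.13222214] iou0.92
pepper_mill top d2 conf0.74 [ 0.62607431 -0.24803211] iou0.94
pepper_mill side d9 conf0.96 [ 0.63006913 -0.23770125] iou0.64
toothpicks top d3 conf0.82 [ 0.62019922 -0.18753906] iou0.85
toothpicks side d2 conf0.75 [ 0.61990625 -0.17726563] iou0.61
```

>>> move_arm:
  jaw: [0, 0, 0, 0, 0, 0, 0, 0, 0, 0]
  delta_pos:
    - [0, -0.02, 0]
    - [0.001, -0.035, 0]
    - [0.002, -0.04, 0]
    - [0.002, -0.041, 0]
    - [0.002, -0.041, 0]
    - [0.002, -0.041, 0]
    - [0.002, -0.041, 0]
    - [0.002, -0.041, 0]
    - [0.001, -0.04, 0]
    - [0.001, -0.033, 0]
  yaw: [0, 0, 0, 0, 0, 0, 0, 0, 0, 0]

```text
time: 11.28
ee_pos: [0.6253, -0.2509, 0.4283]
tcp_rot: [180.0, -0.1, -173.6]
wrist_force: [0.2, 0.0, 0.1]
opening: 0.0852
grasp_force: 0.0
```

>>> move_arm:
  jaw: [0, 0, 0, 0, 0, 0, 0, 0, 0, 0]
  delta_pos:
    - [0, 0, 0]
    - [0, 0, -0.01]
    - [0, 0, -0.015]
    - [0, 0, -0.015]
    - [0, 0, -0.015]
    - [0, 0, -0.015]
    - [0, 0, -0.01]
    - [0, 0, 0]
    - [0, 0, 0]
    - [0, 0, 0]
  yaw: [0, 0, 0, 0, 0, 0, 0, 0, 0, 0]

```text
time: 12.12
ee_pos: [0.6258, -0.248, 0.3501]
tcp_rot: [-180.0, 0.0, -173.6]
wrist_force: [-0.2, 1.2, 0.1]
opening: 0.0853
grasp_force: 0.0
```

>>> move_arm:
  jaw: [0, 0, 0, 0, 0, 0, 0.3, 0.4, 0.5, 0.55]
  delta_pos:
    - [0, 0, -0.01]
    - [0, 0, -0.012]
    - [0, 0, -0.012]
    - [0, 0, -0.012]
    - [0, 0, -0.008]
    - [0, 0, 0]
    - [0, 0, 0]
    - [0, 0, 0]
    - [0, 0, 0]
    - [0, 0, 0]
  yaw: [0, 0, 0, 0, 0, 0, 0, 0, 0, 0]
  force: 50

```text
time: 12.95
ee_pos: [0.626, -0.2482, 0.2966]
tcp_rot: [-179.9, 0.1, -173.6]
wrist_force: [0.1, -0.5, -0.3]
opening: 0.0466
grasp_force: 51.5
```

>>> move_arm:
  jaw: [0.6, 0.7, 0.7, 0.7, 0.7]
  delta_pos:
    - [0, 0, 0]
    - [0, 0, 0]
    - [0, 0, 0]
    - [0, 0, 0]
    - [0, 0, 0]
  yaw: [0, 0, 0, 0, 0]

```text
time: 13.37
ee_pos: [0.626, -0.2482, 0.2966]
tcp_rot: [-179.9, 0.1, -173.6]
wrist_force: [-0.7, 0.7, 5.3]
opening: 0.0465
grasp_force: 52.1
```

>>> move_arm:
  jaw: [0.8, 0.8, 0.8, 0.8, 0.8, 0.8, 0.8, 0.8, 0.8, 0.8]
  delta_pos:
    - [0, 0, 0.004]
    - [0, 0, 0.008]
    - [0, 0, 0.014]
    - [0, 0, 0.016]
    - [0, 0, 0.016]
    - [0, 0, 0.016]
    - [0, 0, 0.014]
    - [0, 0, 0.008]
    - [0, 0, 0.004]
    - [0, 0, 0]
  yaw: [0, 0, 0, 0, 0, 0, 0, 0, 0, 0]
  force: 60

```text
time: 14.2
ee_pos: [0.6259, -0.2481, 0.3958]
tcp_rot: [-180.0, 0.0, -173.6]
wrist_force: [-0.4, -0.4, -1.3]
opening: 0.0463
grasp_force: 61.8
```

>>> move_arm:
  jaw: [0.8, 0.8, 0.8, 0.8, 0.8, 0.8, 0.8, 0.8, 0.8, 0.8]
  delta_pos:
    - [-0.005, 0.01, 0]
    - [-0.012, 0.02, 0]
    - [-0.017, 0.03, 0]
    - [-0.018, 0.032, 0]
    - [-0.018, 0.032, 0]
    - [-0.018, 0.032, 0]
    - [-0.018, 0.032, 0]
    - [-0.018, 0.032, 0]
    - [-0.016, 0.03, 0]
    - [-0.006, 0.03, 0]
  yaw: [0, 0, 0, 0, 0, 0, 0, 0, 0, 0]

```text
time: 15.03
ee_pos: [0.4777, 0.0331, 0.3947]
tcp_rot: [180.0, -0.1, -173.6]
wrist_force: [0.8, -0.1, -2.2]
opening: 0.0464
grasp_force: 62.1
```

>>> move_arm:
  jaw: [0.8, 0.8, 0.8, 0.8, 0.8, 0.8, 0.8, 0.8, 0.8, 0.8]
  delta_pos:
    - [0, 0.03, 0]
    - [0, 0.03, 0]
    - [0, 0.03, 0]
    - [0, 0.028, 0]
    - [0, 0.026, 0]
    - [0, 0.024, 0]
    - [0, 0.02, 0]
    - [0, 0.015, 0]
    - [0, 0.005, 0]
    - [0, 0, 0]
  yaw: [0, 0, 0, 0, 0, 0, 0, 0, 0, 0]

```text
time: 15.87
ee_pos: [0.4796, 0.2408, 0.3941]
tcp_rot: [-180.0, -0.1, -173.5]
wrist_force: [-0.0, -0.2, -2.4]
opening: 0.0463
grasp_force: 62.1
```

>>> move_arm:
  jaw: [0.8, 0.8, 0.8, 0.8, 0.8, 0.8, 0.8, 0.8, 0.8]
  delta_pos:
    - [0.01, 0, 0]
    - [0.02, 0, 0]
    - [0.025, 0.001, 0]
    - [0.025, 0.001, 0]
    - [0.025, 0.001, 0]
    - [0.016, 0, 0]
    - [0.01, 0, 0]
    - [0, 0, -0.005]
    - [0, 0, -0.01]
  yaw: [0, 0, 0, 0, 0, 0, 0, 0, 0]

```text
time: 16.62
ee_pos: [0.6118, 0.2416, 0.3802]
tcp_rot: [180.0, 0.0, -173.7]
wrist_force: [-0.9, 0.7, -1.9]
opening: 0.0464
grasp_force: 62.2
```

>>> move_arm:
  jaw: [0.8, 0.8, 0.8, 0.8, 0.8, 0.8, 0.8, 0.8, 0.8, 0.8]
  delta_pos:
    - [0, 0, -0.014]
    - [0, 0, -0.016]
    - [0, 0, -0.016]
    - [0, 0, -0.016]
    - [0, 0, -0.014]
    - [0, 0, -0.008]
    - [0, 0, -0.004]
    - [0, 0, -0.002]
    - [0, 0, -0.001]
    - [0, 0, 0]
  yaw: [0, 0, 0, 0, 0, 0, 0, 0, 0, 0]

```text
time: 17.45
ee_pos: [0.6109, 0.2428, 0.2899]
tcp_rot: [180.0, 0.1, -173.6]
wrist_force: [-0.8, -0.6, -1.5]
opening: 0.0461
grasp_force: 62.1
```

>>> move_arm:
  jaw: [0.8, 0.8, 0.8, 0.8, 0.8]
  delta_pos:
    - [0, 0, -0.001]
    - [0, 0, -0.001]
    - [0, 0, -0.001]
    - [0, 0, 0]
    - [0, 0, 0]
  yaw: [0, 0, 0, 0, 0]

```text
time: 17.87
ee_pos: [0.6109, 0.243, 0.2866]
tcp_rot: [180.0, 0.0, -173.6]
wrist_force: [0.1, -0.2, 0.8]
opening: 0.0464
grasp_force: 62.4
```

>>> move_arm:
  jaw: [0.3, 0.2, 0.1, 0, 0, 0, 0, 0, 0, 0]
  delta_pos:
    - [0, 0, 0]
    - [0, 0, 0]
    - [0, 0, 0]
    - [0, 0, 0]
    - [0, 0, 0.01]
    - [0, 0, 0.02]
    - [0, 0, 0.03]
    - [0, 0, 0.03]
    - [0, 0, 0.03]
    - [0, 0, 0.03]
  yaw: [0, 0, 0, 0, 0, 0, 0, 0, 0, 0]

```text
time: 18.7
ee_pos: [0.6103, 0.2427, 0.4386]
tcp_rot: [180.0, 0.0, -173.6]
wrist_force: [0.7, 0.2, -0.1]
opening: 0.0853
grasp_force: 0.0
```

```bash
python3 - <<'E'
from h import *
o=bot.get_obs();print(o["time"],o["ee_pos"],o["opening"])
a=camera("side");b=camera("top")
fit("brown_sauce",.611,.125,.005)
fit("pepper_mill",.611,.243,.005)
fit("toothpicks",.6185,-.185,.015)
fit("salt_shaker",.425,.154,0)
print([ (r["xy"],at("top",r["xy"],.015)) for r in pinpoint("top","toothpicks")])
c=np.hstack([cv2.resize(b[150:215,295:405],None,fx=4,fy=4),cv2.resize(a[205:270,290:400],None,fx=3.9,fy=4)])
d=cv2.resize(a[80:280,180:400],None,fx=2,fy=2)
k=np.zeros((260+400,max(c.shape[1],440),3),np.uint8);k[:260,:c.shape[1]]=c;k[260:,:440]=d
cv2.imwrite("pics/p2.png",cv2.resize(k,None,fx=.9,fy=.9)[:,:,::-1])
E
```

```text
18.7 [0.61032343 0.24270649 0.43862076] 0.0853130200691982
brown_sauce top d1 conf0.56 [0.61479629 0.12654559] iou0.91
brown_sauce side d0 conf0.90 [0.61432664 0.1366666 ] iou0.93
pepper_mill top d1 conf0.61 [0.61151747 0.24235918] iou0.93
pepper_mill side d4 conf0.87 [0.60451843 0.24925677] iou0.60
toothpicks top d1 conf0.72 [ 0.61799219 -0.18695312] iou0.82
toothpicks side d1 conf0.70 [ 0.62140039 -0.17788574] iou0.68
salt_shaker top d3 conf0.75 [0.42349976 0.14963171] iou0.73
salt_shaker side None
[([346.4, 181.1], array([ 0.62380776, -0.18838509,  0.015     ]))]
```

View pics/p2.png

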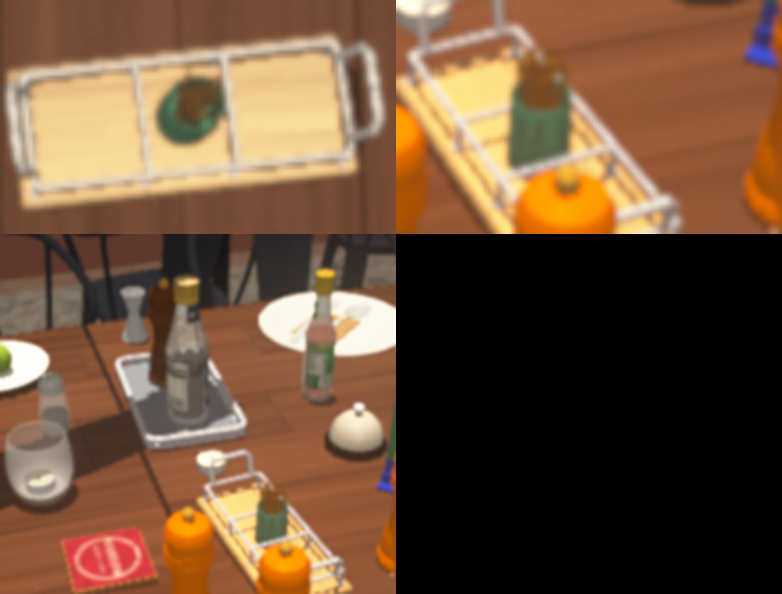

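>>> move_arm:
  jaw: [0, 0, 0, 0, 0, 0, 0, 0, 0, 0]
  delta_pos:
    - [0, -0.02, 0]
    - [0, -0.035, 0]
    - [0.001, -0.04, 0]
    - [0.001, -0.04, 0]
    - [0.001, -0.04, 0]
    - [0.001, -0.04, 0]
    - [0.001, -0.04, 0]
    - [0.001, -0.04, 0]
    - [0.001, -0.04, 0]
    - [0.001, -0.04, 0]
  yaw: [0, 0, 0, 0, 0, 0, 0, 0, 0, 0]

```text
time: 20.08
ee_pos: [0.6183, -0.134, 0.4361]
tcp_rot: [180.0, -0.0, -173.6]
wrist_force: [0.6, 0.4, -0.8]
opening: 0.0854
grasp_force: 0.0
```

>>> move_arm:
  jaw: [0, 0, 0, 0, 0, 0, 0, 0, 0, 0]
  delta_pos:
    - [0, -0.035, 0]
    - [0, -0.019, 0]
    - [0, 0, -0.01]
    - [0, 0, -0.025]
    - [0, 0, -0.03]
    - [0, 0, -0.03]
    - [0, 0, -0.03]
    - [0, 0, -0.025]
    - [0, 0, -0.01]
    - [0, 0, 0]
  yaw: [0, 0, 0, 0, 0, 0, 0, 0, 0, 0]

```text
time: 20.92
ee_pos: [0.6181, -0.1859, 0.2732]
tcp_rot: [179.9, -0.3, -173.6]
wrist_force: [0.3, 0.5, 0.4]
opening: 0.0855
grasp_force: 0.0
```

```bash
python3 - <<'E'
from h import *
f=lambda u,v,z:at("top",(295+u/3.6-.4,150+v/3.6-.4),z)[:2].round(4)
print([f(u,v,.015) for u,v in((8,70),(22,207),(357,172))],"rim",f(189,107,.064),"div",f(143,125,.036),f(230,112,.036))
o=bot.get_obs();print(o["ee_pos"])
E
```

```text
[array([ 0.6526, -0.0737]), array([ 0.5632, -0.0821]), array([ 0.5855, -0.2964])] rim [ 0.6183 -0.1818] div [ 0.6124 -0.1574] [ 0.6206 -0.2122]
[ 0.61811313 -0.18585153  0.27321823]
```

>>> move_arm:
  jaw: [0, 0, 0, 0, 0, 0, 0.3, 0.4, 0.5, 0.6]
  delta_pos:
    - [0, 0, -0.01]
    - [0, 0, -0.015]
    - [0, 0, -0.015]
    - [0, 0, -0.01]
    - [0, 0.001, -0.007]
    - [0, 0, 0]
    - [0, 0, 0]
    - [0, 0, 0]
    - [0, 0, 0]
    - [0, 0, 0]
  yaw: [0, 0, 0, 0, 0, 0, 0, 0, 0, 0]
  force: 25

```text
time: 21.75
ee_pos: [0.619, -0.1851, 0.22]
tcp_rot: [-180.0, 0.1, -173.6]
wrist_force: [0.3, -0.2, -0.3]
opening: 0.0387
grasp_force: 0.0
```

>>> move_arm:
  jaw: [0.7, 0.8, 0.8, 0.8, 0.8]
  delta_pos:
    - [0, 0, 0]
    - [0, 0, 0]
    - [0, 0, 0]
    - [0, 0, 0]
    - [0, 0, 0]
  yaw: [0, 0, 0, 0, 0]

```text
time: 22.17
ee_pos: [0.619, -0.1852, 0.2202]
tcp_rot: [-180.0, 0.1, -173.6]
wrist_force: [-0.3, 0.1, 6.4]
opening: 0.0341
grasp_force: 25.5
```

>>> move_arm:
  jaw: [0.9, 0.9, 0.9, 0.9, 0.9, 0.9, 0.9, 0.9, 0.9, 0.9]
  delta_pos:
    - [0, 0, 0.003]
    - [0, 0, 0.006]
    - [0, 0, 0.01]
    - [0, 0, 0.012]
    - [0, 0, 0.014]
    - [0, 0, 0.014]
    - [0, 0, 0.012]
    - [0, 0, 0.008]
    - [0, 0, 0.003]
    - [0, 0, 0]
  yaw: [0, 0, 0, 0, 0, 0, 0, 0, 0, 0]
  force: 35

```text
time: 23.0
ee_pos: [0.619, -0.1851, 0.3022]
tcp_rot: [-180.0, 0.1, -173.6]
wrist_force: [-0.7, 0.6, 0.1]
opening: 0.0336
grasp_force: 34.9
```

```bash
python3 - <<'E'
from h import *
a=camera("side");b=camera("top")
print([r["xy"] for r in pinpoint("side","toothpicks")],proj("side",np.array([.619,-.185,.097])))
x,y=proj("side",np.array([.619,-.185,.13])).astype(int)
cv2.imwrite("pics/p3.png",cv2.resize(a[y-60:y+70,x-70:x+70],None,fx=4,fy=4,interpolation=2)[:,:,::-1])
for r in outline_of("top","coaster")[:1]:
    m=r["mask"];ys,xs=np.nonzero(m);P=np.array([at("top",(u,v),.009)[:2] for u,v in zip(xs,ys)],np.float32);print(cv2.minAreaRect(P))
E
```

```text
[[329.9, 215.7]] [330.96922993 217.03520096]
((0.43807926774024963, -0.12209999561309814), (0.029754646122455597, 0.09059031307697296), 89.40017700195312)
```

View pics/p3.png

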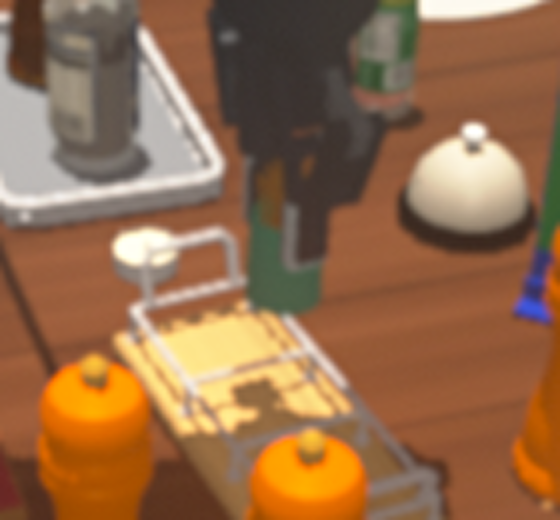

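>>> move_arm:
  jaw: [0.9, 0.9, 0.9, 0.9, 0.9, 0.9, 0.9, 0.9, 0.9, 0.9]
  delta_pos:
    - [-0.008, 0.005, 0]
    - [-0.02, 0.007, 0]
    - [-0.026, 0.007, 0]
    - [-0.028, 0.006, 0]
    - [-0.028, 0.006, 0]
    - [-0.028, 0, 0]
    - [-0.022, 0, 0]
    - [-0.015, 0, 0]
    - [-0.008, 0, 0]
    - [0, 0, 0]
  yaw: [0, 0, 0, 0, 0, 0, 0, 0, 0, 0]

```text
time: 24.03
ee_pos: [0.4348, -0.1541, 0.3012]
tcp_rot: [180.0, -0.0, -173.6]
wrist_force: [0.8, 0.4, 0.5]
opening: 0.034
grasp_force: 34.9
```

>>> move_arm:
  jaw: [0.9, 0.9, 0.9, 0.9, 0.9, 0.9, 0.9, 0.9, 0.9, 0.9]
  delta_pos:
    - [0, 0, -0.006]
    - [0, 0, -0.012]
    - [0, 0, -0.014]
    - [0, 0, -0.014]
    - [0, 0, -0.014]
    - [0, 0, -0.012]
    - [0, 0, -0.008]
    - [0, 0, -0.003]
    - [0, 0, 0]
    - [0, 0, 0]
  yaw: [0, 0, 0, 0, 0, 0, 0, 0, 0, 0]

```text
time: 24.87
ee_pos: [0.436, -0.1541, 0.2184]
tcp_rot: [-180.0, 0.0, -173.6]
wrist_force: [-0.1, -1.1, -0.2]
opening: 0.034
grasp_force: 34.9
```

>>> move_arm:
  jaw: [0.9, 0.9, 0.9, 0.9, 0.9, 0.9]
  delta_pos:
    - [0, 0, -0.002]
    - [0, 0, -0.001]
    - [0, 0, -0.001]
    - [0, 0, 0]
    - [0, 0, 0]
    - [0, 0, 0]
  yaw: [0, 0, 0, 0, 0, 0]

```text
time: 25.37
ee_pos: [0.4358, -0.1541, 0.2143]
tcp_rot: [-180.0, 0.0, -173.6]
wrist_force: [0.3, 0.7, -0.5]
opening: 0.0339
grasp_force: 34.9
```

>>> move_arm:
  jaw: [0.9, 0.9, 0.9]
  delta_pos:
    - [0, 0, -0.001]
    - [0, 0, 0]
    - [0, 0, 0]
  yaw: [0, 0, 0]

```text
time: 25.62
ee_pos: [0.4358, -0.1541, 0.2132]
tcp_rot: [180.0, -0.0, -173.6]
wrist_force: [-0.5, 1.2, -0.8]
opening: 0.0339
grasp_force: 34.9
```

>>> move_arm:
  jaw: [0.9, 0.9, 0.9, 0.9]
  delta_pos:
    - [0, 0, -0.001]
    - [0, 0, -0.001]
    - [0, 0, 0]
    - [0, 0, 0]
  yaw: [0, 0, 0, 0]

```text
time: 25.95
ee_pos: [0.4359, -0.1541, 0.2126]
tcp_rot: [-180.0, 0.1, -173.6]
wrist_force: [-4.8, 1.9, 12.3]
opening: 0.0337
grasp_force: 36.3
```

>>> move_arm:
  jaw: [0.65, 0.55, 0.4, 0.2, 0, 0, 0, 0, 0, 0]
  delta_pos:
    - [0, 0, 0.001]
    - [0, 0, 0]
    - [0, 0, 0]
    - [0, 0, 0]
    - [0, 0, 0]
    - [0, 0, 0.01]
    - [0, 0, 0.02]
    - [0, 0, 0.03]
    - [0, 0, 0.03]
    - [0, 0, 0.02]
  yaw: [0, 0, 0, 0, 0, 0, 0, 0, 0, 0]

```text
time: 26.78
ee_pos: [0.4358, -0.1541, 0.3256]
tcp_rot: [-179.9, 0.1, -173.6]
wrist_force: [0.8, 0.8, 0.3]
opening: 0.0853
grasp_force: 0.0
```

```bash
python3 - <<'E'
from h import *
np.set_printoptions(precision=4,suppress=True)
print(bot.get_obs()["ee_pos"])
a=camera("side");b=camera("top")
fit("toothpicks",.436,-.154,.009)
fit("salt_shaker",.425,.153,0)
fit("tealight",.606,-.004,0)
for c in("top","side"):
  for r in pinpoint(c,"salt_shaker"): print(c,r["xy"],at(c,r["xy"],0))
  for r in outline_of(c,"salt_shaker"):
    ys,xs=np.nonzero(r["mask"]);print(xs.min(),xs.max(),ys.min(),ys.max(),r["confidence"])
c=np.hstack([cv2.resize(b[240:300,160:230],None,fx=5,fy=5,interpolation=2),cv2.resize(a[140:200,180:250],None,fx=5,fy=5,interpolation=2)])
d=cv2.resize(a[200:300,190:330],None,fx=5,fy=4)[:,:700]
cv2.imwrite("pics/p4.png",np.vstack([c,d])[:600,:,::-1])
E
```

```text
[ 0.4358 -0.1541  0.3256]
toothpicks top d84 conf0.37 [ 0.436 -0.154] iou-0.00
toothpicks side None
salt_shaker top d3 conf0.75 [0.4258 0.1496] iou0.75
salt_shaker side d4 conf0.74 [0.4257 0.1659] iou0.68
tealight top d3 conf0.49 [ 0.6089 -0.002 ] iou0.72
tealight side d5 conf0.64 [ 0.6051 -0.0005] iou0.50
top [199.1, 270.2] [0.4187 0.1523 0.    ]
184 206 259 277 0.75
side [209.3, 187.2] [0.4207 0.1606 0.    ]
201 218 157 189 0.74
```

View pics/p4.png

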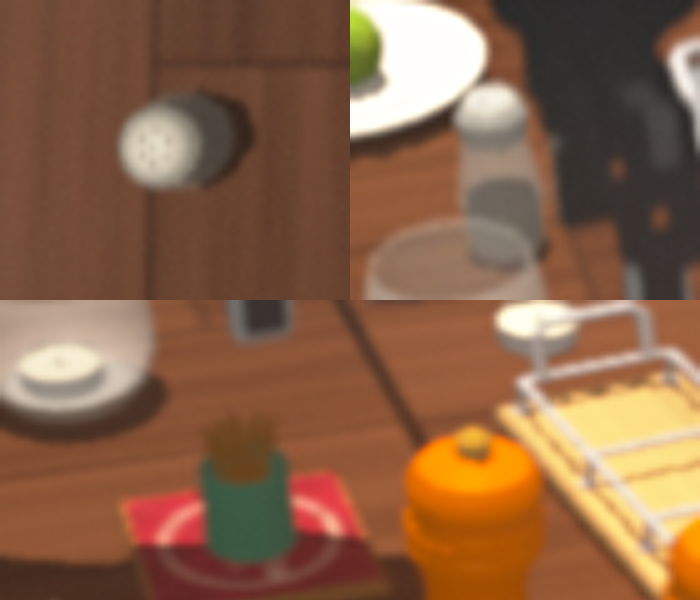

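```bash
python3 - <<'E'
from h import *
np.set_printoptions(precision=4,suppress=True)
t=(160+156/5-.4,240+146/5-.4);s=(180+140/5-.4,140+112/5-.4)
print(tri(s,t),at("top",t,.08))
# body: predicted base/body outlines
for x,y in((.425,.153),(.425,.156)):
  P=np.array([proj("top",np.array(p)) for p in H(.022,0,x,y)]);print("base top px crop",((P.max(0)-[160,240])*5),((P.min(0)-[160,240])*5))
  P=np.array([proj("top",np.array(p)) for p in H(.017,.074,x,y)]);print("cap",((P.max(0)-[160,240])*5),((P.min(0)-[160,240])*5))
E
```

```text
(array([0.4238, 0.1538, 0.0766]), np.float64(0.0014224950328271635)) [0.4246 0.1529 0.08  ]
base top px crop [241.7285 185.1209] [146.8976  89.1661]
cap [196.9211 182.9881] [117.1077 102.1766]
base top px crop [235.2428 185.1122] [140.421  89.162]
cap [189.8578 182.9788] [110.0527 102.1716]
```

>>> move_arm:
  jaw: [0, 0, 0, 0, 0, 0, 0, 0, 0, 0]
  delta_pos:
    - [0, 0.015, 0]
    - [-0.001, 0.025, 0]
    - [-0.002, 0.038, 0]
    - [-0.002, 0.038, 0]
    - [-0.002, 0.038, 0]
    - [-0.002, 0.038, 0]
    - [-0.002, 0.038, 0]
    - [-0.001, 0.037, 0]
    - [0, 0.025, 0]
    - [0, 0.015, 0]
  yaw: [0, 0, 0, 0, 0, 0, 0, 0, 0, 0]

```text
time: 28.22
ee_pos: [0.4233, 0.1555, 0.322]
tcp_rot: [180.0, -0.0, -173.4]
wrist_force: [-0.3, -1.1, 0.4]
opening: 0.0853
grasp_force: 0.0
```

>>> move_arm:
  jaw: [0, 0, 0, 0, 0, 0, 0, 0, 0, 0]
  delta_pos:
    - [0, 0, 0]
    - [0, 0, -0.01]
    - [0, 0, -0.018]
    - [0, 0, -0.02]
    - [0, 0, -0.02]
    - [0, 0, -0.02]
    - [0, 0, -0.018]
    - [0, 0, -0.01]
    - [0, 0, 0]
    - [0, 0, 0]
  yaw: [0, 0, 0, 0, 0, 0, 0, 0, 0, 0]

```text
time: 29.05
ee_pos: [0.4237, 0.1522, 0.206]
tcp_rot: [-180.0, -0.0, -173.6]
wrist_force: [0.3, 0.8, 0.4]
opening: 0.0853
grasp_force: 0.0
```

>>> move_arm:
  jaw: [0.1, 0.2, 0.3, 0.4, 0.5, 0.6, 0.7, 0.7, 0.7, 0.7]
  delta_pos:
    - [0, 0, 0]
    - [0, 0, 0]
    - [0, 0, 0]
    - [0, 0, 0]
    - [0, 0, 0]
    - [0, 0, 0]
    - [0, 0, 0]
    - [0, 0, 0]
    - [0, 0, 0]
    - [0, 0, 0]
  yaw: [0, 0, 0, 0, 0, 0, 0, 0, 0, 0]
  force: 25

```text
time: 29.88
ee_pos: [0.424, 0.153, 0.2068]
tcp_rot: [180.0, 0.1, -173.6]
wrist_force: [0.1, -0.6, 5.4]
opening: 0.0377
grasp_force: 25.2
```

>>> move_arm:
  jaw: [0.9, 0.9, 0.9, 0.9, 0.9, 0.9, 0.9, 0.9, 0.9, 0.9]
  delta_pos:
    - [0, 0, 0.003]
    - [0, 0, 0.008]
    - [0, 0, 0.014]
    - [0, 0, 0.016]
    - [0, 0, 0.016]
    - [0, 0, 0.016]
    - [0, 0, 0.014]
    - [0, 0, 0.008]
    - [0, 0, 0.005]
    - [0, 0, 0]
  yaw: [0, 0, 0, 0, 0, 0, 0, 0, 0, 0]
  force: 35

```text
time: 30.72
ee_pos: [0.4239, 0.153, 0.307]
tcp_rot: [180.0, 0.1, -173.6]
wrist_force: [0.3, 0.2, -0.9]
opening: 0.0381
grasp_force: 34.8
```

>>> move_arm:
  jaw: [0.9, 0.9, 0.9, 0.9, 0.9, 0.9, 0.9, 0.9, 0.9, 0.9]
  delta_pos:
    - [0.005, -0.01, 0]
    - [0.011, -0.019, 0]
    - [0.014, -0.024, 0]
    - [0.016, -0.028, 0]
    - [0.017, -0.029, 0]
    - [0.017, -0.029, 0]
    - [0.017, -0.029, 0]
    - [0.017, -0.029, 0]
    - [0.017, -0.029, 0]
    - [0.017, -0.029, 0]
  yaw: [0, 0, 0, 0, 0, 0, 0, 0, 0, 0]

```text
time: 31.55
ee_pos: [0.5721, -0.1045, 0.3048]
tcp_rot: [180.0, -0.1, -173.6]
wrist_force: [0.2, 0.9, -0.5]
opening: 0.0378
grasp_force: 34.9
```

>>> move_arm:
  jaw: [0.9, 0.9, 0.9, 0.9, 0.9, 0.9, 0.9]
  delta_pos:
    - [0.016, -0.028, 0]
    - [0.013, -0.023, 0]
    - [0.01, -0.018, 0]
    - [0.006, -0.01, 0]
    - [0.002, -0.004, 0]
    - [0, 0, 0]
    - [0, 0, 0]
  yaw: [0, 0, 0, 0, 0, 0, 0]

```text
time: 32.13
ee_pos: [0.6185, -0.1851, 0.3054]
tcp_rot: [180.0, -0.1, -173.6]
wrist_force: [0.3, -0.2, -0.9]
opening: 0.0375
grasp_force: 34.9
```

```bash
python3 - <<'E'
from h import *
o=bot.get_obs();print(o["ee_pos"],o["opening"])
a=camera("side");b=camera("top")
z=o["ee_pos"][2]-.2068
fit("salt_shaker",.619,-.185,z)
x,y=proj("side",np.array([.619,-.185,.12])).astype(int)
cv2.imwrite("pics/p5.png",cv2.resize(a[y-60:y+70,x-70:x+70],None,fx=4,fy=4,interpolation=2)[:,:,::-1])
print([(np.array(p)-[x-70,y-60])*4 for p in [proj("side",np.array([.619,-.185,z])),proj("side",np.array([.619,-.185,z+.09]))]])
E
```

```text
[ 0.618458   -0.1851041   0.30538567] 0.037484644247382064
salt_shaker top d171 conf0.21 [ 0.619 -0.185] iou-0.00
salt_shaker side d12 conf0.98 [ 0.61725156 -0.18386285] iou0.51
[array([280.00265157, 277.5095342 ]), array([287.53671368, 119.83946391])]
```

View pics/p5.png

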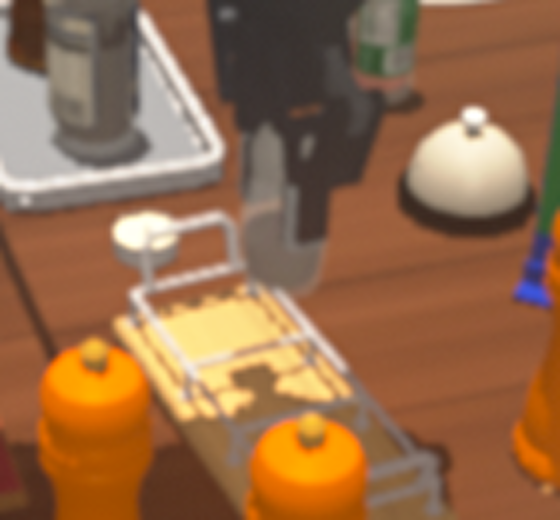

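>>> move_arm:
  jaw: [0.9, 0.9, 0.9, 0.9, 0.9, 0.9, 0.9, 0.9, 0.9, 0.9]
  delta_pos:
    - [0, 0, -0.006]
    - [0, 0, -0.012]
    - [0, 0, -0.014]
    - [0, 0, -0.014]
    - [0, 0, -0.014]
    - [0, 0, -0.01]
    - [0, 0, -0.006]
    - [0, 0, -0.003]
    - [0, 0, 0]
    - [0, 0, 0]
  yaw: [0, 0, 0, 0, 0, 0, 0, 0, 0, 0]

```text
time: 33.17
ee_pos: [0.6189, -0.1851, 0.2277]
tcp_rot: [-180.0, 0.0, -173.6]
wrist_force: [-0.2, 0.2, -0.3]
opening: 0.0378
grasp_force: 34.9
```

>>> move_arm:
  jaw: [0.9, 0.9, 0.9, 0.9, 0.9]
  delta_pos:
    - [0, 0, -0.002]
    - [0, 0, -0.0015]
    - [0, 0, 0]
    - [0, 0, 0]
    - [0, 0, 0]
  yaw: [0, 0, 0, 0, 0]

```text
time: 33.58
ee_pos: [0.6188, -0.1851, 0.2239]
tcp_rot: [-180.0, 0.0, -173.6]
wrist_force: [-0.3, -0.1, -1.8]
opening: 0.0376
grasp_force: 34.9
```

>>> move_arm:
  jaw: [0.9, 0.9, 0.9, 0.9, 0.9]
  delta_pos:
    - [0, 0, -0.001]
    - [0, 0, -0.001]
    - [0, 0, 0]
    - [0, 0, 0]
    - [0, 0, 0]
  yaw: [0, 0, 0, 0, 0]

```text
time: 34.0
ee_pos: [0.6191, -0.185, 0.2234]
tcp_rot: [-180.0, 0.1, -173.6]
wrist_force: [-0.9, 1.1, 8.3]
opening: 0.0377
grasp_force: 36.3
```

>>> move_arm:
  jaw: [0.6, 0.5, 0.35, 0.2, 0, 0, 0, 0, 0, 0]
  delta_pos:
    - [0, 0, 0.001]
    - [0, 0, 0]
    - [0, 0, 0]
    - [0, 0, 0]
    - [0, 0, 0]
    - [0, 0, 0.01]
    - [0, 0, 0.025]
    - [0, 0, 0.035]
    - [0, 0, 0.04]
    - [0, 0, 0.04]
  yaw: [0, 0, 0, 0, 0, 0, 0, 0, 0, 0]

```text
time: 34.83
ee_pos: [0.6183, -0.1849, 0.3747]
tcp_rot: [180.0, -0.0, -173.6]
wrist_force: [0.7, 0.0, 1.0]
opening: 0.0856
grasp_force: 0.0
```

>>> move_arm:
  jaw: [0, 0, 0, 0, 0, 0, 0, 0, 0, 0]
  delta_pos:
    - [0, 0, 0.035]
    - [0, 0, 0.02]
    - [0, 0.02, 0]
    - [-0.001, 0.035, 0]
    - [-0.001, 0.04, 0]
    - [-0.001, 0.04, 0]
    - [-0.001, 0.04, 0]
    - [-0.001, 0.04, 0]
    - [-0.001, 0.04, 0]
    - [-0.001, 0.03, 0]
  yaw: [0, 0, 0, 0, 0, 0, 0, 0, 0, 0]

```text
time: 35.67
ee_pos: [0.6111, 0.1027, 0.4286]
tcp_rot: [180.0, 0.0, -173.5]
wrist_force: [0.6, -0.3, 0.4]
opening: 0.0857
grasp_force: 0.0
```

```bash
python3 - <<'E'
from h import *
o=bot.get_obs();print(o["ee_pos"],o["opening"])
a=camera("side");b=camera("top")
fit("salt_shaker",.619,-.185,.015)
fit("brown_sauce",.611,.125,.005)
c=np.hstack([cv2.resize(b[150:215,295:405],None,fx=4,fy=4),cv2.resize(a[195:275,290:380],None,fx=3.25,fy=3.25)])
cv2.imwrite("pics/p6.png",c[:,:,::-1])
E
```

```text
[0.6110968  0.1027242  0.42860392] 0.08572835531799734
salt_shaker top d2 conf0.93 [ 0.61923438 -0.18328125] iou0.76
salt_shaker side d3 conf0.79 [ 0.62280542 -0.1720585 ] iou0.75
brown_sauce top None
brown_sauce side d3 conf0.60 [0.61282845 0.13218455] iou0.93
```

View pics/p6.png

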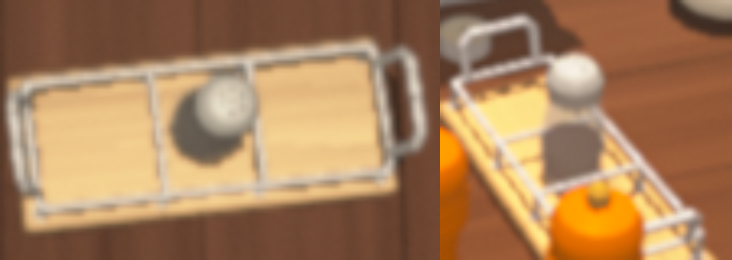

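>>> move_arm:
  jaw: [0, 0, 0, 0, 0, 0, 0, 0, 0, 0]
  delta_pos:
    - [0, 0.015, 0]
    - [0, 0.01, 0]
    - [0, 0, 0]
    - [0, 0, -0.01]
    - [0, 0, -0.014]
    - [0, 0, -0.014]
    - [0, 0, -0.014]
    - [0, 0, -0.014]
    - [0, 0, -0.014]
    - [0, 0, -0.009]
  yaw: [0, 0, 0, 0, 0, 0, 0, 0, 0, 0]

```text
time: 36.8
ee_pos: [0.6117, 0.1246, 0.3371]
tcp_rot: [-180.0, -0.1, -173.6]
wrist_force: [-0.7, 0.3, -0.4]
opening: 0.086
grasp_force: 0.0
```

>>> move_arm:
  jaw: [0, 0.2, 0.4, 0.5, 0.6, 0.7, 0.8, 0.8, 0.8, 0.8]
  delta_pos:
    - [0, 0, 0]
    - [0, 0, 0]
    - [0, 0, 0]
    - [0, 0, 0]
    - [0, 0, 0]
    - [0, 0, 0]
    - [0, 0, 0]
    - [0, 0, 0]
    - [0, 0, 0]
    - [0, 0, 0]
  yaw: [0, 0, 0, 0, 0, 0, 0, 0, 0, 0]
  force: 60

```text
time: 37.63
ee_pos: [0.6119, 0.1249, 0.3402]
tcp_rot: [-180.0, 0.1, -173.6]
wrist_force: [-0.3, -0.5, 5.4]
opening: 0.0367
grasp_force: 59.6
```

>>> move_arm:
  jaw: [0.9, 0.9, 0.9, 0.9, 0.9, 0.9, 0.9, 0.9, 0.9, 0.9]
  delta_pos:
    - [0, 0, 0.003]
    - [0, 0, 0.007]
    - [0, 0, 0.012]
    - [0, 0, 0.014]
    - [0, 0, 0.016]
    - [0, 0, 0.016]
    - [0, 0, 0.014]
    - [0, 0, 0.008]
    - [0, 0, 0.005]
    - [0, 0, 0.003]
  yaw: [0, 0, 0, 0, 0, 0, 0, 0, 0, 0]
  force: 80

```text
time: 38.47
ee_pos: [0.6119, 0.125, 0.4368]
tcp_rot: [180.0, -0.0, -173.6]
wrist_force: [-0.2, -0.2, -4.7]
opening: 0.0358
grasp_force: 79.3
```

>>> move_arm:
  jaw: [0.9, 0.9, 0.9, 0.9, 0.9, 0.9, 0.9, 0.9, 0.9, 0.9]
  delta_pos:
    - [0, -0.01, 0]
    - [0, -0.02, 0]
    - [0, -0.028, 0]
    - [0, -0.032, 0]
    - [0, -0.032, 0]
    - [0, -0.032, 0]
    - [0, -0.03, 0]
    - [0, -0.026, 0]
    - [0, -0.02, 0]
    - [0, -0.01, 0]
  yaw: [0, 0, 0, 0, 0, 0, 0, 0, 0, 0]

```text
time: 39.3
ee_pos: [0.6114, -0.1181, 0.4355]
tcp_rot: [-180.0, -0.1, -173.7]
wrist_force: [0.0, 0.3, -4.8]
opening: 0.036
grasp_force: 79.6
```

>>> move_arm:
  jaw: [0.9, 0.9, 0.9, 0.9, 0.9, 0.9]
  delta_pos:
    - [0, -0.006, 0]
    - [0, 0, 0]
    - [0, 0, 0]
    - [0, 0, -0.005]
    - [0, 0, -0.008]
    - [0, 0, 0]
  yaw: [0, 0, 0, 0, 0, 0]

```text
time: 39.8
ee_pos: [0.6119, -0.1202, 0.4216]
tcp_rot: [180.0, -0.1, -173.5]
wrist_force: [-1.1, -0.3, -5.3]
opening: 0.036
grasp_force: 79.6
```

>>> move_arm:
  jaw: [0.9, 0.9, 0.9, 0.9, 0.9, 0.9, 0.9, 0.9, 0.9, 0.9]
  delta_pos:
    - [0, 0, -0.006]
    - [0, -0.001, -0.01]
    - [0, 0, -0.012]
    - [0, 0, -0.012]
    - [0, 0, -0.01]
    - [0, 0, -0.008]
    - [0, 0, -0.006]
    - [0, 0, -0.003]
    - [0, 0, 0]
    - [0, 0, 0]
  yaw: [0, 0, 0, 0, 0, 0, 0, 0, 0, 0]

```text
time: 40.63
ee_pos: [0.6118, -0.1221, 0.357]
tcp_rot: [-180.0, 0.0, -173.6]
wrist_force: [0.5, 0.0, -5.0]
opening: 0.0361
grasp_force: 79.6
```

>>> move_arm:
  jaw: [0.9, 0.9, 0.9, 0.9, 0.9]
  delta_pos:
    - [0, 0, -0.001]
    - [0, 0, -0.001]
    - [0, 0, -0.001]
    - [0, 0, 0]
    - [0, 0, 0]
  yaw: [0, 0, 0, 0, 0]

```text
time: 41.05
ee_pos: [0.6118, -0.1221, 0.3537]
tcp_rot: [-180.0, -0.0, -173.6]
wrist_force: [0.1, -0.4, -4.3]
opening: 0.0361
grasp_force: 79.6
```

>>> move_arm:
  jaw: [0.9, 0.9, 0.9, 0.9, 0.9, 0.9]
  delta_pos:
    - [0, 0, -0.001]
    - [0, 0, -0.001]
    - [0, 0, -0.001]
    - [0, 0, -0.0005]
    - [0, 0, 0]
    - [0, 0, 0]
  yaw: [0, 0, 0, 0, 0, 0]

```text
time: 41.55
ee_pos: [0.6118, -0.1221, 0.3504]
tcp_rot: [-180.0, 0.0, -173.6]
wrist_force: [0.0, 0.1, -2.1]
opening: 0.0361
grasp_force: 80.0
```

>>> move_arm:
  jaw: [0.9, 0.45, 0.3, 0.1, 0, 0, 0, 0, 0, 0]
  delta_pos:
    - [0, 0, -0.0005]
    - [0, 0, 0]
    - [0, 0, 0]
    - [0, 0, 0]
    - [0, 0, 0]
    - [0, 0, 0.01]
    - [0, 0, 0.02]
    - [0, 0, 0.025]
    - [0, 0, 0.025]
    - [0, 0, 0.01]
  yaw: [0, 0, 0, 0, 0, 0, 0, 0, 0, 0]

```text
time: 42.38
ee_pos: [0.6114, -0.122, 0.4443]
tcp_rot: [-179.9, 0.2, -173.6]
wrist_force: [0.9, 0.3, 1.6]
opening: 0.0853
grasp_force: 0.0
```

>>> move_arm:
  jaw: [0, 0, 0, 0, 0, 0, 0, 0, 0, 0]
  delta_pos:
    - [0, 0.02, 0]
    - [0, 0.035, 0]
    - [0, 0.04, 0]
    - [0, 0.04, 0]
    - [0, 0.04, 0]
    - [0, 0.04, 0]
    - [0, 0.04, 0]
    - [0, 0.04, 0]
    - [0, 0.04, 0]
    - [0, 0.03, 0]
  yaw: [0, 0, 0, 0, 0, 0, 0, 0, 0, 0]

```text
time: 43.22
ee_pos: [0.6111, 0.2459, 0.4404]
tcp_rot: [180.0, 0.0, -173.5]
wrist_force: [0.6, -0.1, 0.4]
opening: 0.0853
grasp_force: 0.0
```

>>> move_arm:
  jaw: [0, 0, 0, 0, 0, 0, 0, 0, 0, 0]
  delta_pos:
    - [0, 0, 0]
    - [0, 0, 0]
    - [0, 0, -0.01]
    - [0, 0, -0.02]
    - [0, 0, -0.02]
    - [0, 0, -0.02]
    - [0, 0, -0.02]
    - [0, 0, -0.015]
    - [0, 0, -0.01]
    - [0, 0, 0]
  yaw: [0, 0, 0, 0, 0, 0, 0, 0, 0, 0]

```text
time: 44.05
ee_pos: [0.6117, 0.2418, 0.3229]
tcp_rot: [-179.9, -0.1, -173.6]
wrist_force: [0.2, 0.1, 0.2]
opening: 0.0856
grasp_force: 0.0
```

```bash
python3 - <<'E'
from h import *
o=bot.get_obs();print(o["ee_pos"],o["opening"])
a=camera("side");b=camera("top")
fit("brown_sauce",.612,-.122,.015)
fit("salt_shaker",.619,-.185,.015)
E
```

```text
[0.61171489 0.24175868 0.32293041] 0.08561587687828585
brown_sauce top d4 conf0.79 [ 0.61285091 -0.12483886] iou0.93
brown_sauce side d2 conf0.91 [ 0.61446429 -0.10625095] iou0.79
salt_shaker top d1 conf0.79 [ 0.61923489 -0.1854065 ] iou0.73
salt_shaker side d3 conf0.67 [ 0.62179063 -0.17518119] iou0.76
```

Bottle is back. Descend to the mill (TCP 0.286) and grasp.

>>> move_arm:
  jaw: [0, 0, 0, 0, 0, 0, 0.3, 0.4, 0.5, 0.55]
  delta_pos:
    - [0, 0.001, -0.01]
    - [0, 0, -0.012]
    - [0, 0, -0.01]
    - [0, 0, -0.004]
    - [0, 0, 0]
    - [0, 0, 0]
    - [0, 0, 0]
    - [0, 0, 0]
    - [0, 0, 0]
    - [0, 0, 0]
  yaw: [0, 0, 0, 0, 0, 0, 0, 0, 0, 0]
  force: 50

```text
time: 45.18
ee_pos: [0.612, 0.244, 0.2897]
tcp_rot: [180.0, 0.1, -173.6]
wrist_force: [0.5, -0.7, -0.8]
opening: 0.0464
grasp_force: 51.4
```

>>> move_arm:
  jaw: [0.6, 0.7, 0.7, 0.7, 0.7]
  delta_pos:
    - [0, 0, 0]
    - [0, 0, 0]
    - [0, 0, 0]
    - [0, 0, 0]
    - [0, 0, 0]
  yaw: [0, 0, 0, 0, 0]

```text
time: 45.6
ee_pos: [0.612, 0.2439, 0.2897]
tcp_rot: [180.0, 0.1, -173.6]
wrist_force: [0.6, 0.4, 6.0]
opening: 0.0466
grasp_force: 52.1
```

>>> move_arm:
  jaw: [0.8, 0.8, 0.8, 0.8, 0.8, 0.8, 0.8, 0.8, 0.8, 0.8]
  delta_pos:
    - [0, 0, 0.004]
    - [0, 0, 0.008]
    - [0, 0, 0.014]
    - [0, 0, 0.018]
    - [0, 0, 0.018]
    - [0, 0, 0.018]
    - [0, 0, 0.018]
    - [0, 0, 0.012]
    - [0, 0, 0.005]
    - [0, 0, 0]
  yaw: [0, 0, 0, 0, 0, 0, 0, 0, 0, 0]
  force: 60

```text
time: 46.43
ee_pos: [0.6119, 0.244, 0.405]
tcp_rot: [180.0, 0.1, -173.6]
wrist_force: [0.2, -0.1, -2.0]
opening: 0.0463
grasp_force: 61.8
```

>>> move_arm:
  jaw: [0.8, 0.8, 0.8, 0.8, 0.8, 0.8, 0.8, 0.8, 0.8, 0.8]
  delta_pos:
    - [-0.004, -0.01, 0]
    - [-0.008, -0.02, 0]
    - [-0.01, -0.028, 0]
    - [-0.012, -0.032, 0]
    - [-0.012, -0.032, 0]
    - [-0.012, -0.032, 0]
    - [-0.012, -0.032, 0]
    - [-0.012, -0.032, 0]
    - [-0.012, -0.032, 0]
    - [-0.01, -0.032, 0]
  yaw: [0, 0, 0, 0, 0, 0, 0, 0, 0, 0]

```text
time: 47.27
ee_pos: [0.5066, -0.0394, 0.4026]
tcp_rot: [180.0, -0.1, -173.6]
wrist_force: [0.5, -0.3, -1.9]
opening: 0.046
grasp_force: 61.9
```

>>> move_arm:
  jaw: [0.8, 0.8, 0.8, 0.8, 0.8, 0.8, 0.8, 0.8]
  delta_pos:
    - [-0.006, -0.03, 0]
    - [-0.002, -0.028, 0]
    - [0, -0.022, 0]
    - [0, -0.018, 0]
    - [0, -0.012, 0]
    - [0, -0.002, 0]
    - [0, 0, 0]
    - [0, 0, 0]
  yaw: [0, 0, 0, 0, 0, 0, 0, 0]

```text
time: 47.93
ee_pos: [0.4999, -0.1495, 0.4033]
tcp_rot: [180.0, -0.0, -173.6]
wrist_force: [-0.2, -0.2, -1.9]
opening: 0.0464
grasp_force: 61.9
```

Now to (0.626, -0.2486): +0.126, -0.099.

>>> move_arm:
  jaw: [0.8, 0.8, 0.8, 0.8, 0.8, 0.8, 0.8, 0.8, 0.8, 0.8]
  delta_pos:
    - [0.008, -0.007, 0]
    - [0.016, -0.013, 0]
    - [0.021, -0.016, 0]
    - [0.022, -0.017, 0]
    - [0.022, -0.017, 0]
    - [0.018, -0.014, 0]
    - [0.012, -0.009, 0]
    - [0.007, -0.006, 0]
    - [0, 0, 0]
    - [0, 0, 0]
  yaw: [0, 0, 0, 0, 0, 0, 0, 0, 0, 0]

```text
time: 48.77
ee_pos: [0.6265, -0.2486, 0.4028]
tcp_rot: [180.0, -0.1, -173.5]
wrist_force: [-0.2, 0.4, -1.2]
opening: 0.0461
grasp_force: 62.1
```

>>> move_arm:
  jaw: [0.8, 0.8, 0.8, 0.8, 0.8, 0.8, 0.8, 0.8, 0.8, 0.8]
  delta_pos:
    - [0, 0, -0.006]
    - [0, 0, -0.012]
    - [0, 0, -0.014]
    - [0, 0, -0.016]
    - [0, 0, -0.016]
    - [0, 0, -0.014]
    - [0, 0, -0.01]
    - [0, 0, -0.006]
    - [0, 0, -0.004]
    - [0, 0, 0]
  yaw: [0, 0, 0, 0, 0, 0, 0, 0, 0, 0]

```text
time: 49.6
ee_pos: [0.6256, -0.2488, 0.3053]
tcp_rot: [180.0, -0.0, -173.6]
wrist_force: [0.3, 0.0, -3.1]
opening: 0.0465
grasp_force: 62.1
```

>>> move_arm:
  jaw: [0.8, 0.8, 0.8, 0.8, 0.8, 0.8, 0.8]
  delta_pos:
    - [0, 0, -0.0015]
    - [0, 0, -0.001]
    - [0, 0, -0.001]
    - [0, 0, -0.001]
    - [0, 0, 0]
    - [0, 0, 0]
    - [0, 0, 0]
  yaw: [0, 0, 0, 0, 0, 0, 0]

```text
time: 50.18
ee_pos: [0.6258, -0.2491, 0.3013]
tcp_rot: [-180.0, 0.0, -173.6]
wrist_force: [0.1, -0.4, -3.0]
opening: 0.0462
grasp_force: 62.1
```

>>> move_arm:
  jaw: [0.8, 0.8, 0.8, 0.8, 0.8]
  delta_pos:
    - [0, 0, -0.001]
    - [0, 0, -0.001]
    - [0, 0, 0]
    - [0, 0, 0]
    - [0, 0, 0]
  yaw: [0, 0, 0, 0, 0]

```text
time: 50.6
ee_pos: [0.6258, -0.2491, 0.2997]
tcp_rot: [-180.0, 0.0, -173.6]
wrist_force: [-0.3, -0.2, 4.1]
opening: 0.0464
grasp_force: 62.6
```

Contact; release, rise and clear away.

>>> move_arm:
  jaw: [0.3, 0.2, 0.1, 0, 0, 0, 0, 0, 0, 0]
  delta_pos:
    - [0, 0, 0]
    - [0, 0, 0]
    - [0, 0, 0]
    - [0, 0, 0]
    - [0, 0, 0.01]
    - [0, 0, 0.02]
    - [0, 0, 0.03]
    - [0, 0, 0.03]
    - [0, 0, 0.03]
    - [0, 0, 0.02]
  yaw: [0, 0, 0, 0, 0, 0, 0, 0, 0, 0]

```text
time: 51.43
ee_pos: [0.6252, -0.2488, 0.4433]
tcp_rot: [-179.9, 0.2, -173.6]
wrist_force: [1.2, 0.2, 0.2]
opening: 0.0856
grasp_force: 0.0
```

>>> move_arm:
  jaw: [0, 0, 0, 0, 0, 0, 0, 0, 0, 0]
  delta_pos:
    - [-0.02, 0.02, 0]
    - [-0.025, 0.025, 0]
    - [-0.025, 0.025, 0]
    - [-0.025, 0.025, 0]
    - [-0.025, 0.025, 0]
    - [-0.025, 0.025, 0]
    - [-0.025, 0.03, 0]
    - [0, 0.03, 0]
    - [0, 0.03, 0]
    - [0, 0.03, 0]
  yaw: [0, 0, 0, 0, 0, 0, 0, 0, 0, 0]

```text
time: 52.27
ee_pos: [0.4547, 0.0171, 0.4406]
tcp_rot: [-180.0, 0.1, -173.6]
wrist_force: [-0.2, -0.1, -0.5]
opening: 0.0854
grasp_force: 0.0
```

>>> move_arm:
  jaw: [0, 0, 0, 0, 0, 0, 0, 0, 0, 0]
  delta_pos:
    - [0, 0.03, 0]
    - [0, 0.03, 0]
    - [0, 0.03, 0]
    - [0, 0.03, 0]
    - [0, 0.03, 0]
    - [0, 0.02, 0]
    - [0, 0.01, 0]
    - [0, 0, 0]
    - [0, 0, 0]
    - [0, 0, 0]
  yaw: [0, 0, 0, 0, 0, 0, 0, 0, 0, 0]

```text
time: 53.1
ee_pos: [0.4558, 0.1951, 0.4396]
tcp_rot: [-180.0, 0.0, -173.6]
wrist_force: [-0.5, 0.2, 0.6]
opening: 0.0855
grasp_force: 0.0
```

```bash
python3 - <<'E'
from h import *
o=bot.get_obs();print(o["time"],o["ee_pos"],o["opening"])
a=camera("side");b=camera("top")
fit("pepper_mill",.626,-.249,.015);fit("brown_sauce",.612,-.122,.015);fit("salt_shaker",.619,-.185,.015);fit("toothpicks",.436,-.154,.009);fit("tealight",.6065,-.004,0);fit("tumbler",.388,.007,0)
c=np.hstack([cv2.resize(b[130:310,230:430],None,fx=2,fy=2),cv2.resize(a[130:310,180:380],None,fx=2,fy=2)])
cv2.imwrite("pics/fin.png",c[:,:,::-1])
E
```

```text
53.1 [0.4558162  0.19505997 0.4395601 ] 0.08547252454996337
pepper_mill top d3 conf0.96 [ 0.62380665 -0.24997858] iou0.96
pepper_mill side d11 conf0.93 [ 0.62563833 -0.24699948] iou0.65
brown_sauce top d4 conf0.88 [ 0.61362449 -0.12352999] iou0.91
brown_sauce side d3 conf0.96 [ 0.61332568 -0.11263354] iou0.84
salt_shaker top d2 conf0.81 [ 0.62137659 -0.18558281] iou0.78
salt_shaker side d2 conf0.95 [ 0.61850195 -0.17130371] iou0.63
toothpicks top d86 conf0.64 [ 0.436 -0.154] iou-0.00
toothpicks side d5 conf0.76 [ 0.43505165 -0.15424267] iou0.81
tealight top None
tealight side d4 conf0.46 [ 0.60502148 -0.00080078] iou0.48
tumbler top None
tumbler side d6 conf0.85 [0.38363578 0.00660631] iou0.85
```

View pics/fin.png

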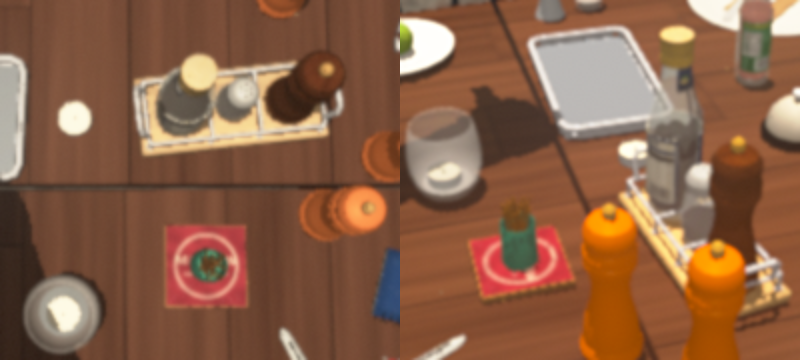

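The picture shows the bottle at (190,90), salt at (238,97) and mill at (305,87), all standing in the caddy. The pot is upright at the coaster's centre (208,265), and the tumbler and tea light have not moved.

```bash
python3 -c "
from workcell import bot
print(bot.job_done())"
```

```text
the job is handed in; nothing more can be done
None
```

The job is done and handed in at 53 s: the toothpick pot stands in the middle of the coaster, the salt shaker is in the caddy's middle compartment, the bottle and mill are back in their own compartments, nothing fell over, and the tumbler and tea light were not moved.

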